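Sleeve and snap cap on a capper's guide post

TASK

Finish the bare guide post on the white base plate so that it looks like its neighbour: slide the tall grey sleeve over the post all the way down onto its flange, then put the grey snap cap on the post's tip, closed end up, and press it straight down until it clicks and is fully home. Do not let go of it after the click: the job finishes with the gripper still on the cap, holding it pressed down firmly (about 10 N or more). Leave the other things on the table where they are.

Things in the scene. Friction and masses are not known exactly. Their poses are not given: they have to be found in the camera images.
- plate: White plastic base plate, 140 (x) by 220 (y) by 15 mm high, fixed to the table, turned up to 0.5 rad. Origin: centre of its underside. On it stand two fixed posts: the finished one (sleeve and cap already on, 36 mm thick, top 94 mm above the plate) at the plate's own y = +55 mm, the bare one at its own y = -55 mm.
- post: The bare aluminium guide post, fixed upright on the plate. Origin on its axis at the plate's upper face (15 mm above the table); axes as the plate's. Upwards from there: round flange 48 mm across, 0 to 6 mm; shaft 22 mm across, up to 56 mm; stud 13 mm across, up to 86 mm. The sleeve is home when its origin is 6 mm above this origin, the cap when its origin is 60 mm above it.
- stud_tip (a point): Tip of the bare post's stud, on its axis, 86 mm above the post's origin (101 mm above the table). The last 8 mm taper to 6 mm across.
- bead (a point): Centre of the sprung steel snap bead around the stud, on the axis, 70 mm above the post's origin: four rounded lobes, 21.6 mm across over the lobes, that give way inwards. The sleeve passes over it without touching.
- sleeve: Grey plastic tube open at both ends, standing upright and loose on the table: 36 mm outside, 25 mm bore, 46 mm tall, about 50 g. Origin: centre of its lower end, z up.
- cap: Grey plastic snap cap standing loose on its open end, closed flat end up: 36 mm outside, 34 mm tall, about 30 g, rigid. Origin: centre of its open lower end, z up. Cavity 26 mm deep; at its mouth a 3 mm high lip of 18 mm bore, behind it 22 mm bore. Home, it leaves an 8 mm gap to the sleeve below.
- cap_top (a point): Centre of the cap's flat top, 34 mm above its origin. Pressed on the stud, the cap meets the bead with its origin about 75 mm above the post's origin, resists with about 10 N (at most 15 N), gives way (click) near 69 mm, and stops hard at 60 mm with the cavity's ceiling on the stud's tip.
- collar: Bystander: flat grey plastic ring, 48 mm outside, 32 mm bore, 14 mm high, lying loose. Not part of the job. The sleeve, the cap and this ring share three places (left, right, and in front of the plate) in any order. Origin: centre of its underside.
- bottle: Bystander: standing amber bottle, 84 mm across, 210 mm tall. Origin: centre of its underside.
- jar: Bystander: standing clear jar, 70 mm across, 90 mm tall. Origin: centre of its underside.
- driver: Bystander: screwdriver with an orange handle, lying. Origin at about its middle, on its underside.
- spanner: Bystander: steel spanner, lying. Origin at about its middle, on its underside.
- nut: Bystander: small steel ring, 30 mm across, 12 mm high. Origin: centre of its underside.
- puck: Bystander: aluminium disc, 40 mm across, 16 mm high. Origin: centre of its underside.

How it is judged (in metres and radians):
On the way, in this order (a step that is already met when the one before it is completed fails the run):
1. the sleeve is down on the flange of the bare post (horizontal distance between sleeve and post below 0.003 m and z of sleeve in the frame of post below 0.0085 m and angle between sleeve's own z axis and vertical below 0.08 rad), for 0.2 s.
2. the cap has clicked and is fully home on the stud (all of step 1 and horizontal distance between cap and post below 0.004 m and z of cap in the frame of post below 0.0615 m and angle between cap's own z axis and vertical below 0.08 rad), for 0.2 s.
At the end, for the whole second after the job is handed in: Sleeve on the flange (within 2.5 mm of fully down, 3 mm of the axis, upright), cap home on the stud (within 1.5 mm of fully down, 4 mm of the axis, upright), fingers still on the cap and the cap pressed on the post with over 6 N through the last second (all of step 2 and contact force between cap and post above 6 N and contact force between the fingers and cap above 2 N); the arm keeps its last pose, push and grip.
It fails at once if one of the other loose things (flat ring, bottle, jar, screwdriver, spanner, steel ring, disc) is shifted more than 30 mm (distance of any of collar, bottle, jar, driver, spanner, nut, puck from where it was at the start of the episode above 0.03 m).
It also fails if it takes over 72 s, if anything falls off the work surface, if the arm or the gripper's body presses on something with over 40 N, if the wrist force passes 120 N, or if a joint passes its speed limit or range.

ROBOT

A 6-joint arm with a two-finger parallel gripper is mounted at the origin on the work surface. World frame = base frame: x ahead of the robot, y to its left, z up, the work surface at z = 0. Lengths are in m, angles in degrees, forces in N, time in s.
With the tool pointing down it reaches from about 0.3 to 0.75 m from the base axis. Payload 8.5 kg.
Tool frame: the origin (TCP) lies on the centre line of the jaws, within the pads' length; the fingertips stand 11 mm ahead of it and the grasp point (between the pads) lies 8 mm behind it; z points along the fingers, y is the line along which they close (so a half turn about z gives the same grasp; the last joint's range is limited). The gripper opens to 85 mm and grips with 20 to 120 N. Pads are 22 mm wide; open, the fingers measure 114 mm over their backs; the gripper's body (76 mm by 85 mm) begins 54 mm behind the grasp point. The pads swing forward as they close: fully open they stand 13 mm farther back than shut.
Start: joints at [56.935, 21.807, 74.336, -0, 83.858, -12.336], TCP at [0.195, 0.514, 0.242] pointing down, gripper open.
Joint ranges: [-178.18, 178.18], [-50.72, 133.34], [12.68, 142.11], [-81.47, 261.47], [9.98, 163.14], [-165.26, 165.26]. Speed limits (degrees/s): [136.94, 136.94, 180, 180, 180, 180].

INTERFACE

Orientations are given as a 3x3 rotation matrix whose columns are the frame's x, y, z axes.
In Python, from rig import env, sensors, get_image gives the robot as it stands (env), with the cameras as plain functions and the readings (sensors).
- The arm moves only by the shell command python3 nudge.py FILE [FORCE], which reads ROWS from the file FILE. ROWS is a JSON list that holds a single list of rows (three levels of brackets), with 1 to 10 rows, each of 5 numbers: dx, dy, dz in m, then a turn about the tool's z in degrees, then the finger opening in m; each row shifts and turns the commanded pose from where the row before left it, along the tool's axes as they then stand; what a row does not reach is not made up. A row lasts 1/10 s, in which the tool goes at most 0.05 m and 8.59 degrees, less where a joint would pass 70% of its speed; a pose out of reach is approached as far as the arm can. The fingers move at their own pace and stop on an object; FORCE is the grip in N (left out, the last holds). Time passes only in rows, so rows that do not move let the fingers close. It prints the time, the measured TCP pose, the force, the opening and the grip force at its end. Input that does not fit is refused with a message, and nothing moves.
- sensors.observe(): the state, without advancing time (a new reading comes with each control period).
- get_image(name): name is "side" or "top" or "wrist"; returns a dict with "pixels" (420x560x3 uint8, red, green, blue), "K" (3x3 intrinsics, pixels), "distortion" ([k1, k2, p1, p2, k3] as OpenCV has them; the pictures are not rectified), "extrinsics" (4x4, takes a point from world to camera coordinates). Camera axes: x right, y down, z forward; pixel columns grow to the right and rows downward; lengths in m; the calibration is good to about 2 mm. A picture is of the moment at which its call begins. There is no depth.
- env.close_job(): hands the job in; it is judged then, once.
The state is a dict: "time_s": time; "q": joint angles; "qvel": joint speeds; "joint_efforts": joint torques, N m; "position": TCP position; "tool_rot": TCP orientation; "ft_force": force on the tool from outside, world axes, zero at the start; "wrist_torque": the same for the moment, N m; "grip_width": finger opening in m; "gripper_force": force on a finger pad.
Only numpy, scipy, OpenCV 4.12 (cv2) and the standard library are available. Lean on these libraries where they do the work, as an engineer would, in place of code of your own. Each camera call takes 0.05 s, during which the arm holds its last target. There are 200 camera calls.

## Working session

There is one attempt and no reset: what is moved stays moved. The work goes in short steps, Python scripts to look and compute and a shell command to move; the robot and the scene stay as the last step left them, time stands still between calls to the robot, and variables do not carry over. Pictures are saved under pics/ and viewed, at most 10 in all, crops included, and the job is handed in when it is done.

```bash
ls; mkdir -p pics
python3 - <<'E'
from rig import env, sensors, get_image
import cv2,numpy as np
s=sensors.observe();print({k:np.round(v,3).tolist() for k,v in s.items()})
for n in("top","side"):
    g=get_image(n);cv2.imwrite(f"pics/{n}0.png",g["pixels"][:,:,::-1]);np.savez(f"pics/{n}0.npz",**g)
    print(n,g["K"],g["distortion"],np.round(g["extrinsics"],4))
a=cv2.imread("pics/top0.png");
E
```

```text
nudge.py
pics
rig.py
{'time_s': 0.0, 'q': [56.934, 21.84, 74.384, -0.001, 83.858, -12.337], 'qvel': [0.055, -0.01, 0.019, 0.021, 0.002, -0.058], 'joint_efforts': [-0.001, -44.847, -23.128, -0.0, 0.005, -0.0], 'position': [0.195, 0.514, 0.242], 'tool_rot': [[-0.935, 0.354, -0.001], [0.354, 0.935, -0.001], [0.0, -0.001, -1.0]], 'ft_force': [0.736, -0.639, -1.456], 'wrist_torque': [0.035, 0.059, 0.019], 'gripper_force': 0.0, 'grip_width': 0.085}
top [[532.15116327   0.         276.32406652]
 [  0.         532.15116327 210.25279217]
 [  0.           0.           1.        ]] [-0.17810713  0.          0.          0.          0.        ] [[-2.9700e-02 -9.9960e-01 -2.2000e-03  7.0000e-04]
 [-9.9120e-01  2.9700e-02 -1.2930e-01  4.8040e-01]
 [ 1.2930e-01 -1.6000e-03 -9.9160e-01  1.5222e+00]
 [ 0.0000e+00  0.0000e+00  0.0000e+00  1.0000e+00]]
side [[390.82161714   0.         286.35668111]
 [  0.         390.82161714 213.72535635]
 [  0.           0.           1.        ]] [-0.06935693  0.          0.          0.          0.        ] [[-0.9968 -0.0789 -0.0131  0.4902]
 [-0.0491  0.7332 -0.6783  0.0903]
 [ 0.0631 -0.6754 -0.7347  1.1924]
 [ 0.      0.      0.      1.    ]]
```

View pics/top0.png

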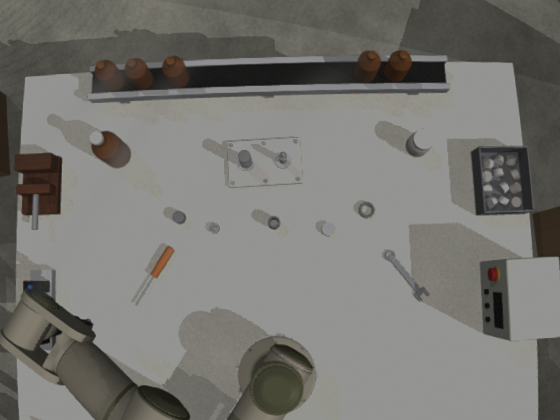

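View pics/side0.png

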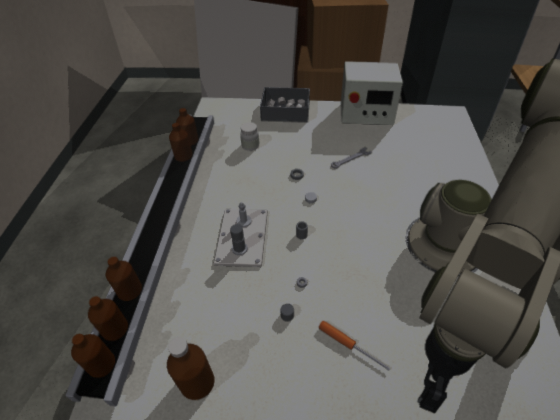

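The top view shows the cap at about (179,217), the sleeve with its bore at (274,222), the collar at (366,210), the bare post at (282,159) and the finished one at (245,158). In the side view the cap is at (287,312), the sleeve at (302,230), and the bare stud at (242,208).

```bash
cat > h.py <<'E'
import cv2,numpy as np
def ray(g,px):
    K,d,E=g["K"],g["distortion"],g["extrinsics"]
    u=cv2.undistortPoints(np.array(px,float).reshape(-1,1,2),K,d).reshape(-1,2)
    R,t=E[:3,:3],E[:3,3]
    return -R.T@t, np.c_[u,np.ones(len(u))]@R
def onplane(g,px,z):
    c,d=ray(g,px); return c+d*((z-c[2])/d[:,2])[:,None]
def tri(views):   # [(g,pixel),...] least-squares meeting point and residuals
    A=0;b=0;L=[]
    for g,p in views:
        c,d=ray(g,p);d=d[0]/np.linalg.norm(d[0]);P=np.eye(3)-np.outer(d,d);A=A+P;b=b+P@c;L.append((c,P))
    x=np.linalg.solve(A,b);return x,[np.linalg.norm(P@(x-c)) for c,P in L]
def load(n): return dict(np.load(n))
E
python3 - <<'E'
from h import *
t=cv2.imread("pics/top0.png");s=cv2.imread("pics/side0.png")
def crop(im,x,y,h=24): return cv2.resize(im[y-h:y+h,x-h:x+h],(256,256),interpolation=cv2.INTER_CUBIC)
r1=np.hstack([crop(t,179,217),crop(t,274,222),crop(t,282,160)])
r2=np.hstack([crop(s,287,312),crop(s,302,230),crop(s,242,212)])
cv2.imwrite("pics/z1.png",np.vstack([r1,r2]))
E
```

```text
(no output)
```

View pics/z1.png

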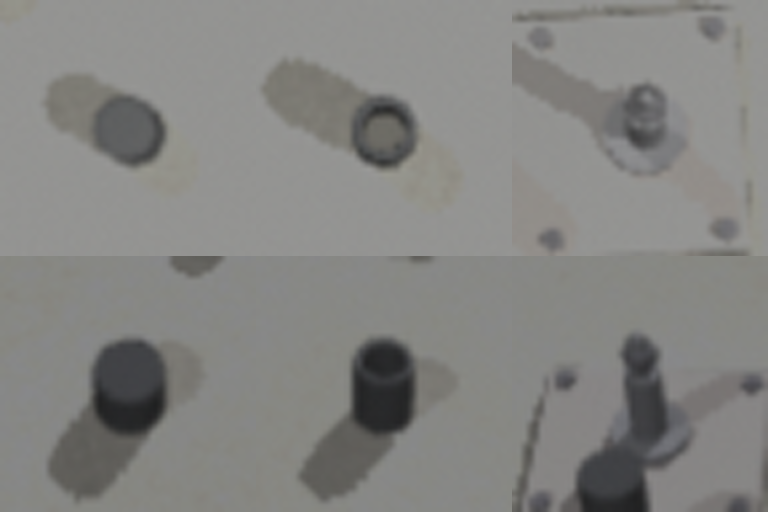

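The zoom confirms it: closed-top cap on the left, open sleeve in front, bare post with stud. Circle centres in the zoom are about: cap (129,130)/(129,372), sleeve (384,132)/(384,360), stud tip (648,92)/(640,342).

```bash
python3 - <<'E'
from h import *
t=load("pics/top0.npz");s=load("pics/side0.npz")
def px(c,uv): return np.array(c)-24+(np.array(uv)+.5)/5.3333-.5
for n,a,ua,b,ub in (("cap",(179,217),(129,130),(287,312),(129,116)),("sleeve",(274,222),(128,132),(302,230),(128,104)),("tip",(282,160),(136,92),(242,212),(128,86)),("flange",(282,160),(132,130),(242,212),(138,176))):
    print(n,*tri([(t,px(a,ua)),(s,px(b,ub))]))
from rig import env, sensors, get_image
g=get_image("wrist");np.savez("pics/w0.npz",**g);E=g["extrinsics"];print(g["K"],g["distortion"])
o=sensors.observe();R,p=np.array(o["tool_rot"]),np.array(o["position"])
C=-E[:3,:3].T@E[:3,3];print("cam in tool",R.T@(C-p)); print("cam axes in tool\n",(R.T@E[:3,:3].T).round(3))
E
echo '[[0, 0, 0, 8.5, 0.07], [0, 0, 0, 8.5, 0.07], [0, 0, 0, 8.5, 0.07], [0, 0, 0, 8.5, 0.07], [0, 0, 0, 8.5, 0.07], [0, 0, 0, 8.5, 0.07], [0, 0, 0, 8.5, 0.07], [0, 0, 0, 8.5, 0.07], [0, 0, 0, 1.2, 0.07]]' > path.dat && python3 nudge.py path.dat 40
```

```text
refused: ROWS must be a list holding one list of rows, three levels of brackets. Nothing was moved.
```

The call was refused and nothing moved: it wants a list holding one list of rows, three levels of brackets. Same move again in that form.

```bash
echo '[[[0, 0, 0, 8.5, 0.07], [0, 0, 0, 8.5, 0.07], [0, 0, 0, 8.5, 0.07], [0, 0, 0, 8.5, 0.07], [0, 0, 0, 8.5, 0.07], [0, 0, 0, 8.5, 0.07], [0, 0, 0, 8.5, 0.07], [0, 0, 0, 8.5, 0.07], [0, 0, 0, 1.2, 0.07]]]' > path.dat && python3 nudge.py path.dat 40
echo '[[[-0.02, 0.01, 0, 0, 0.07], [-0.04, 0.02, 0, 0, 0.07], [-0.04, 0.02, 0, 0, 0.07], [-0.04, 0.02, 0, 0, 0.07], [-0.04, 0.02, 0, 0, 0.07], [-0.04, 0.02, 0, 0, 0.07], [-0.04, 0.02, 0, 0, 0.07], [-0.04, 0.02, 0, 0, 0.07], [-0.04, 0.02, 0, 0, 0.07], [-0.04, 0.02, 0, 0, 0.07]]]' > path.dat && python3 nudge.py path.dat
```

```text
time_s: 1.05
position: [0.1946, 0.5143, 0.2421]
tool_rot: [[0.001, 1.0, -0.0], [1.0, -0.001, -0.001], [-0.001, -0.0, -1.0]]
ft_force: [0.3, 0.3, 0.2]
grip_width: 0.0701
gripper_force: 0.0
time_s: 2.05
position: [0.3855, 0.1328, 0.2424]
tool_rot: [[-0.005, 1.0, 0.0], [1.0, 0.005, 0.0], [0.0, 0.0, -1.0]]
ft_force: [0.5, 0.4, 0.5]
grip_width: 0.0701
gripper_force: 0.0
```

```bash
echo '[[[-0.03, 0.02, 0, 0, 0.07], [-0.03, 0.02, 0, 0, 0.07], [-0.03, 0.018, 0, 0, 0.07], [0, 0, 0, 0, 0.07], [0, 0, 0, 0, 0.07], [0, 0, 0, 0, 0.07]]]' > path.dat && python3 nudge.py path.dat
cat > snap.py <<'E'
import sys;from rig import env, sensors, get_image;import cv2,numpy as np
n=sys.argv[1];v=sys.argv[2] if len(sys.argv)>2 else "wrist"
g=get_image(v);np.savez(f"pics/{n}.npz",**g);cv2.imwrite(f"pics/{n}.png",g["pixels"][:,:,::-1])
E
python3 snap.py w1
echo '[[[-0.03, 0, 0.03, 0, 0.07], [-0.02, 0, 0.03, 0, 0.07], [0, 0, 0, 0, 0.07], [0, 0, 0, 0, 0.07], [0, 0, 0, 0, 0.07]]]' > path.dat && python3 nudge.py path.dat
python3 snap.py w2
python3 -c "
import cv2,numpy as np
a=cv2.imread('pics/w1.png');b=cv2.imread('pics/w2.png');cv2.imwrite('pics/w12.png',np.hstack([a[:,80:480],b[:,80:480]]))"
```

```text
time_s: 2.65
position: [0.4427, 0.0453, 0.2423]
tool_rot: [[-0.003, 1.0, -0.0], [1.0, 0.003, 0.0], [0.0, -0.0, -1.0]]
ft_force: [-0.3, -0.0, 0.1]
grip_width: 0.0704
gripper_force: 0.0
time_s: 3.2
position: [0.4438, -0.0044, 0.1836]
tool_rot: [[-0.003, 1.0, 0.002], [1.0, 0.003, -0.0], [-0.0, 0.002, -1.0]]
ft_force: [0.5, 0.5, 0.1]
grip_width: 0.0701
gripper_force: 0.0
```

View pics/w12.png

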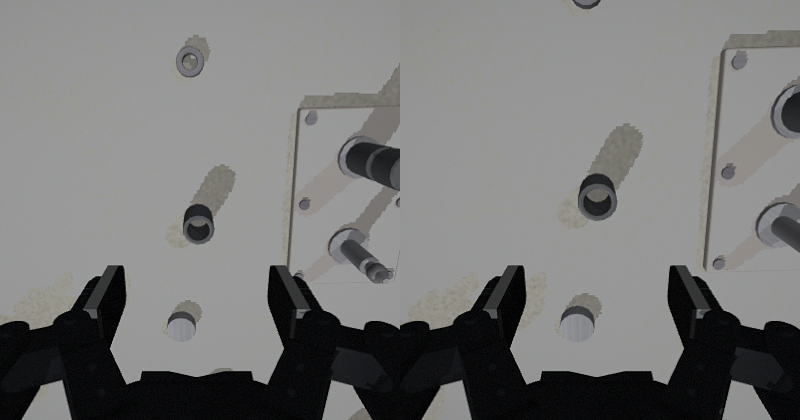

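The wrist views show the sleeve's upper rim at about (279,229) in w1 and (277,200) in w2 (full-frame pixels), with the post and finished neighbour to the right.

Run:
```python
import cv2,numpy as np
for n,(x,y) in (("w1",(279,226)),("w2",(277,198))):
    a=cv2.cvtColor(cv2.imread(f"pics/{n}.png"),6); print(a[y-26:y+22:2,x-24:x+26:2])
```

```text
[[155 154 155 153 153 154 155 155 152 124 124 125 124 124 118 121 119 122
  123 121 120 113 117 121 121]
 [155 155 155 154 154 153 154 151 117 126 125 125 125 125 120 120 119 124
  119 122 121 119 118 115 123]
 [154 155 154 154 153 153 154 158 135 110  59  51  62  65 112 120 120 121
  116 122 122 119 117 117 123]
 [154 155 156 155 155 154 156 104  41  34  37  40  37  35  36  58 111 121
  121 124 121 118 119 157 155]
 [153 154 155 155 154 157 104  24  34  38  40  37  39  38  37  35  35 114
  123 126 120 114 123 155 154]
 [153 154 155 154 153 143  26  33  36  35  37  37  39  37  37  36  35  48
  122 121 115 122 151 155 154]
 [154 154 154 155 157  69  31  34  35  35  37  37  41  37  40  37  36  32
   72 120 122 153 155 154 155]
 [153 155 155 153 147  23  30  34  35  38  34  37  37  37  38  37  38  36
   58 124 123 156 153 154 155]
 [154 155 153 146 141  30  34  32  31  63  84  84  84  83  69  36  35  35
   41 130 151 155 154 156 155]
 [156 151 150 151 149  27  26  66  85  86  86  87  88  90  88  84  65  32
   30 132 155 154 154 154 154]
 [153 150 154 149 110  29  66  88  85  92 102 105 
[... 3241 characters left out ...]
35  39  37  31  30  32  32  34  30  31
   28  83  84  78 157 151 152]
 [147 144 141 114  90  79  30  33  36  38  35  39  36  33  31  32  33  29
   37  88  82  86 154 153 152]
 [150 143 139 136  94  83  73  33  34  37  37  37  36  37  34  32  30  30
   84  84  78 119 151 152 153]
 [152 147 143 151 121  94  82  73  34  35  37  36  37  35  36  30  29  73
   85  82 116 154 152 152 151]
 [150 151 149 149 142 110  94  85  79  48  36  37  36  34  31  63  85  86
   82  77 155 152 153 152 153]
 [143 143 150 146 145 144 117  98  86  84  83  82  83  83  85  86  85  80
  109 152 152 154 152 152 153]
 [147 139 147 144 140 139 141 126  97  96  92  87  85  89  87  85  82 144
  154 150 153 152 150 151 151]]
```

```bash
cat >> h.py <<'E'
def rim(g,x,y,lo,hi,h=30):
    a=cv2.cvtColor(g["pixels"],cv2.COLOR_RGB2GRAY)[y-h:y+h,x-h:x+h]
    a=cv2.resize(a,None,fx=4,fy=4,interpolation=cv2.INTER_LINEAR)
    m=cv2.morphologyEx(cv2.inRange(a,lo,hi),cv2.MORPH_OPEN,np.ones((7,7)))
    c=max(cv2.findContours(m,0,1)[0],key=cv2.contourArea)
    (u,v),ax,_=cv2.fitEllipse(cv2.convexHull(c))
    return np.array([(u+.5)/4-.5+x-h,(v+.5)/4-.5+y-h]),np.array(ax)/4
E
python3 - <<'E'
from h import *
a=load("pics/w1.npz");b=load("pics/w2.npz")
pa,xa=rim(a,279,226,62,112);pb,xb=rim(b,277,198,62,112);print(pa,xa,pb,xb)
p,r=tri([(a,pa),(b,pb)]);print(p,r); print(onplane(a,pa,.046),onplane(b,pb,.046))
E
```

```text
[278.2264328  229.46809769] [28.41892433 31.59839439] [277.00624657 201.74174881] [36.85896683 39.70370483]
[ 0.44548306 -0.00424201  0.043972  ] [np.float64(0.00014188168959607936), np.float64(0.0001418816895959736)]
[[ 0.44560899 -0.00344026  0.046     ]] [[ 0.44532962 -0.00364555  0.046     ]]
```

```bash
echo '[[[0.0007, 0.0017, 0.04, 0, 0.07], [0, 0, 0.04, 0, 0.07], [0, 0, 0.04, 0, 0.07], [0, 0, 0.0256, 0, 0.07], [0, 0, 0.01, 0, 0.07], [0, 0, 0, 0, 0.07], [0, 0, 0, 0, 0.07]]]' > path.dat && python3 nudge.py path.dat
echo '[[[0, 0, 0, 0, 0.02], [0, 0, 0, 0, 0.02], [0, 0, 0, 0, 0.02], [0, 0, 0, 0, 0.02], [0, 0, 0, 0, 0.02], [0, 0, 0, 0, 0.02], [0, 0, 0, 0, 0.02], [0, 0, 0, 0, 0.02], [0, 0, 0, 0, 0.02], [0, 0, 0, 0, 0.02]]]' > path.dat && python3 nudge.py path.dat 40
```

```text
time_s: 3.95
position: [0.4459, -0.0045, 0.028]
tool_rot: [[-0.002, 1.0, 0.002], [1.0, 0.002, -0.001], [-0.001, 0.002, -1.0]]
ft_force: [-0.2, 1.0, -0.0]
grip_width: 0.0703
gripper_force: 0.0
time_s: 4.95
position: [0.4455, -0.0047, 0.0278]
tool_rot: [[-0.001, 1.0, 0.002], [1.0, 0.001, -0.001], [-0.001, 0.002, -1.0]]
ft_force: [-0.3, 1.6, 10.5]
grip_width: 0.0353
gripper_force: 38.9
```

```bash
echo '[[[0, 0, -0.01, 0, 0.02], [0, 0, -0.03, 0, 0.02], [0, 0, -0.04, 0, 0.02], [0, 0, -0.04, 0, 0.02], [0, 0, -0.04, 0, 0.02], [0, 0, -0.02, 0, 0.02], [0, 0, 0, 0, 0.02]]]' > path.dat && python3 nudge.py path.dat
echo '[[[-0.02, 0.02, 0, 0, 0.02], [-0.03, 0.03, 0, 0, 0.02], [-0.02, 0.04, 0, 0, 0.02], [-0.01, 0.04, 0, 0, 0.02], [-0.01, 0.04, 0, 0, 0.02], [0, 0.017, 0, 0, 0.02], [0, 0, 0, 0, 0.02], [0, 0, 0, 0, 0.02], [0, 0, 0, 0, 0.02]]]' > path.dat && python3 nudge.py path.dat
python3 snap.py w3
echo '[[[0.03, 0, 0, 0, 0.02], [0.04, 0, 0, 0, 0.02], [0, 0, 0, 0, 0.02], [0, 0, 0, 0, 0.02], [0, 0, 0, 0, 0.02], [0, 0, 0, 0, 0.02]]]' > path.dat && python3 nudge.py path.dat
python3 snap.py w4
python3 -c "
import cv2,numpy as np
a=cv2.imread('pics/w3.png');b=cv2.imread('pics/w4.png');cv2.imwrite('pics/w34.png',np.hstack([a[:,80:480],b[:,80:480]]))"
```

```text
time_s: 5.65
position: [0.4458, -0.0048, 0.2099]
tool_rot: [[-0.001, 1.0, 0.006], [1.0, 0.001, -0.002], [-0.002, 0.006, -1.0]]
ft_force: [-0.0, 0.7, -1.0]
grip_width: 0.0352
gripper_force: 40.1
time_s: 6.55
position: [0.631, -0.0941, 0.2066]
tool_rot: [[-0.001, 1.0, -0.001], [1.0, 0.001, 0.0], [0.0, -0.001, -1.0]]
ft_force: [-0.3, 0.2, -0.8]
grip_width: 0.0352
gripper_force: 40.2
time_s: 7.2
position: [0.6319, -0.0254, 0.2068]
tool_rot: [[0.0, 1.0, 0.0], [1.0, -0.0, -0.0], [-0.0, 0.0, -1.0]]
ft_force: [0.2, 0.4, -0.7]
grip_width: 0.0353
gripper_force: 40.2
```

View pics/w34.png

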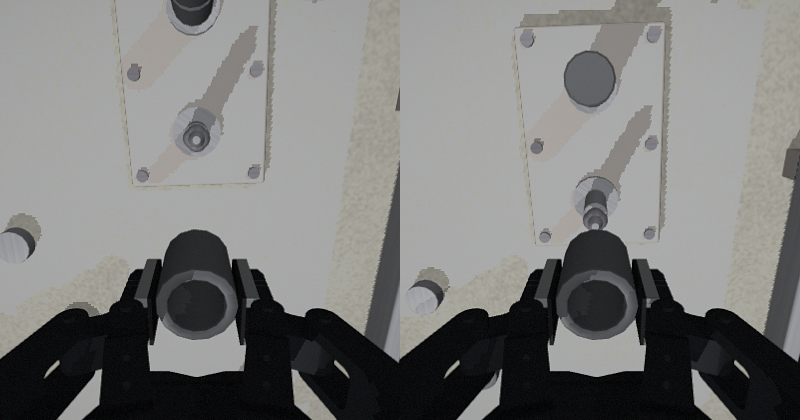

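The sleeve is held upright between the pads (rim at about (278,304)). The stud tip shows at about (277,139) in w3 and (275,226) in w4, the latter just above the sleeve's edge.

Run:
```python
from h import *
def crop(n,x,y,h): return cv2.resize(cv2.imread(f"pics/{n}.png")[y-h:y+h,x-h:x+h],(400,400),interpolation=cv2.INTER_CUBIC)
cv2.imwrite("pics/z2.png",np.hstack([cv2.convertScaleAbs(crop("w3",277,137,20),alpha=1.4),cv2.convertScaleAbs(crop("w4",275,215,20),alpha=1.4)]))
g=load("pics/w3.npz")
for n in("w3","w4"):
    p,ax=rim(load(f"pics/{n}.npz"),278,304,58,200,46);print(p,ax)
```

```text
[277.03450012 329.84440613] [ 95.36035156 123.59451294]
[277.08650589 329.73893738] [ 95.44252014 123.35877228]
```

View pics/z2.png

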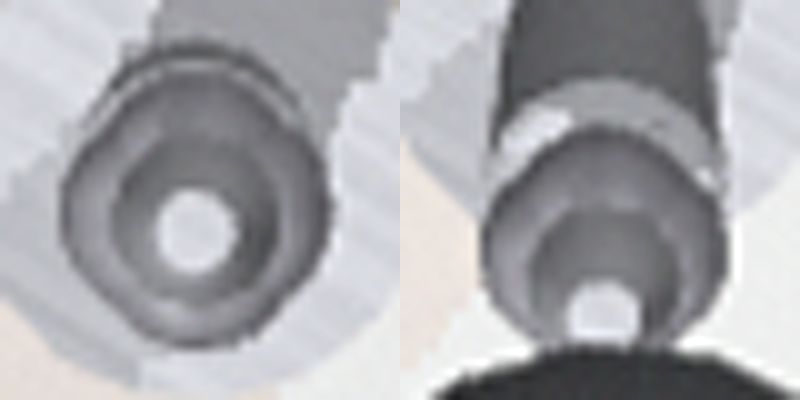

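Run:
```python
from h import *
g=load("pics/w4.npz");h=load("pics/w3.npz")
p,r=tri([(h,(276.15,139.65)),(g,(274.95,226.3))]);print("tip",p,r,onplane(h,[(276.15,139.65)],.101),onplane(g,[(274.95,226.3)],.101))
a=cv2.cvtColor(g["pixels"],7)
print(a[258:346,277].tolist());print(a[304,225:330].tolist())
```

```text
tip [ 0.63138909 -0.03596119  0.10071388] [np.float64(2.5692165203075135e-05), np.float64(2.5692165203244538e-05)] [[ 0.6313637  -0.03593436  0.101     ]] [[ 0.63141599 -0.03585198  0.101     ]]
[43, 45, 43, 42, 42, 45, 42, 43, 42, 43, 46, 49, 71, 79, 93, 94, 94, 96, 96, 100, 98, 100, 52, 37, 34, 36, 35, 39, 36, 36, 35, 39, 37, 36, 36, 36, 36, 38, 37, 36, 37, 36, 38, 38, 36, 38, 38, 36, 37, 37, 39, 36, 37, 37, 38, 37, 39, 36, 37, 38, 34, 37, 38, 34, 38, 40, 38, 36, 38, 36, 37, 38, 40, 69, 79, 82, 83, 85, 88, 87, 83, 106, 171, 167, 164, 168, 170, 169]
[97, 95, 56, 18, 16, 23, 14, 8, 4, 8, 13, 50, 67, 67, 65, 68, 67, 68, 68, 66, 66, 66, 45, 31, 36, 36, 37, 37, 37, 38, 37, 39, 39, 40, 41, 42, 42, 42, 43, 41, 45, 45, 44, 43, 44, 37, 38, 36, 37, 38, 37, 35, 38, 38, 35, 38, 39, 37, 37, 40, 38, 36, 37, 36, 37, 35, 36, 36, 36, 37, 35, 36, 34, 33, 36, 34, 34, 34, 40, 44, 43, 62, 104, 107, 102, 95, 91, 88, 83, 79, 78, 77, 69, 11, 7, 12, 10, 26, 35, 31, 41, 85, 121, 117, 117]
```

Run:
```python
from h import *
from rig import env, sensors, get_image
g=load("pics/w4.npz");o=sensors.observe();p=np.array(o["position"]);R=np.array(o["tool_rot"]);print(p)
for z in(.016,.018,.020):
    A=onplane(g,[(276.6,269.5),(276.6,339.3),(276.6,279.7),(276.6,330.8),(235.7,304),(317.7,304),(247,304),(306,304)],p[2]+z)
    q=(A-p)@R
    print(z,"dia",np.ptp(q[:2,0]),np.ptp(q[2:4,0]),"cx",q[:2,0].mean(),q[2:4,0].mean(),"cy",q[4:6,1].mean(),q[6:,1].mean())
d=np.array([0.6314,-0.0359,0])-p; print("tip in tool",d@R)
```

```text
[ 0.6319396  -0.02537515  0.2067102 ]
0.016 dia 0.03504217180477996 0.02568435664556814 cx -0.00044817884680031783 -0.0005370828809554713 cy 0.000694828917195002 0.0006084539239126045
0.018 dia 0.03443323332601536 0.02523803176733479 cx 0.0009521705766500962 0.0008648114549397543 cy 0.0006908551833549915 0.0006059811546048422
0.02 dia 0.03382429484725073 0.024791706889101456 cx 0.0023525200001005336 0.002266705790835 cy 0.0006868814495149238 0.0006035083852970252
tip in tool [-0.0105076  -0.00052597  0.20671111]
```

```bash
echo '[[[-0.0114, -0.0011, 0.03, 0, 0.02], [0, 0, 0.02, 0, 0.02], [0, 0, 0.018, 0, 0.02], [0, 0, 0, 0, 0.02], [0, 0, 0, 0, 0.02], [0, 0, 0, 0, 0.02], [0, 0, 0, 0, 0.02]]]' > path.dat && python3 nudge.py path.dat
python3 snap.py s1 side; python3 snap.py t1 top
python3 - <<'E'
import cv2,numpy as np
a=cv2.imread("pics/s1.png");b=cv2.imread("pics/t1.png")
cv2.imwrite("pics/z3.png",np.hstack([cv2.resize(a[165:255,195:285],(400,400)),cv2.resize(b[110:200,240:330],(400,400))]))
E
```

```text
time_s: 7.95
position: [0.6313, -0.0359, 0.1399]
tool_rot: [[-0.001, 1.0, 0.002], [1.0, 0.001, -0.0], [-0.0, 0.002, -1.0]]
ft_force: [-0.2, 0.4, -0.9]
grip_width: 0.0353
gripper_force: 40.2
```

View pics/z3.png

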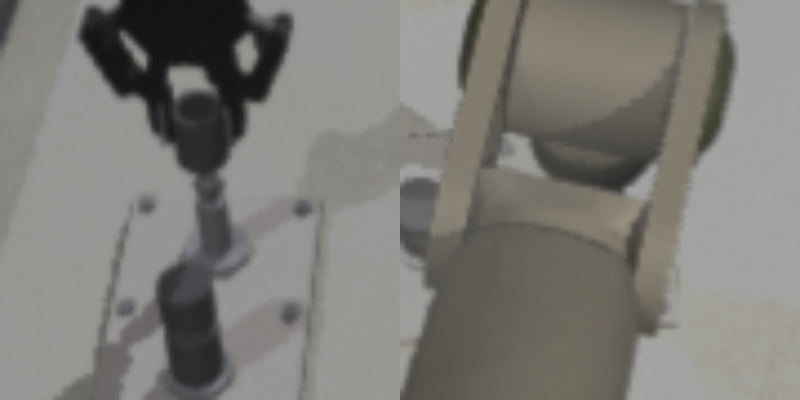

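The side view shows the sleeve right above the stud with a little gap and no contact; the top view is blocked by the arm.

```bash
for i in 1 2 3; do echo '[[[0, 0, 0, 0, 0.02]]]' > path.dat && python3 nudge.py path.dat | grep pos; done
```

```text
position: [0.631, -0.0358, 0.1391]
position: [0.631, -0.0357, 0.1389]
position: [0.631, -0.0358, 0.1388]
```

```bash
echo '[[[-0.001, 0, 0, 0, 0.02], [0, 0, 0.01, 0, 0.02], [0, 0, 0.01, 0, 0.02], [0, 0, 0.01, 0, 0.02], [0, 0, 0.01, 0, 0.02], [0, 0, 0, 0, 0.02]]]' > path.dat && python3 nudge.py path.dat; echo '[[[0, 0, 0.01, 0, 0.02], [0, 0, 0.01, 0, 0.02], [0, 0, 0.005, 0, 0.02], [0, 0, 0, 0, 0.02]]]' > path.dat && python3 nudge.py path.dat
```

```text
time_s: 8.95
position: [0.6302, -0.0366, 0.0967]
tool_rot: [[-0.001, 1.0, -0.003], [1.0, 0.001, 0.001], [0.001, -0.003, -1.0]]
ft_force: [0.2, 0.1, -1.0]
grip_width: 0.0352
gripper_force: 40.2
time_s: 9.35
position: [0.6305, -0.0367, 0.0727]
tool_rot: [[-0.001, 1.0, -0.002], [1.0, 0.001, 0.0], [0.0, -0.002, -1.0]]
ft_force: [0.3, 1.2, 0.6]
grip_width: 0.0353
gripper_force: 40.2
```

```bash
echo '[[[0, 0, 0.008, 0, 0.02], [0, 0, 0.008, 0, 0.02], [0, 0, 0.005, 0, 0.02], [0, 0, 0.002, 0, 0.02], [0, 0, 0.002, 0, 0.02], [0, 0, 0, 0, 0.02], [0, 0, 0, 0, 0.02]]]' > path.dat && python3 nudge.py path.dat
```

```text
time_s: 10.05
position: [0.6311, -0.0368, 0.0489]
tool_rot: [[-0.001, 1.0, 0.001], [1.0, 0.001, -0.0], [-0.0, 0.001, -1.0]]
ft_force: [-0.3, -1.0, 1.2]
grip_width: 0.0352
gripper_force: 40.3
```

```bash
echo '[[[0, 0, 0.001, 0, 0.02], [0, 0, 0.001, 0, 0.02], [0, 0, 0, 0, 0.02]]]' > path.dat && python3 nudge.py path.dat; echo '[[[0, 0, 0, 0, 0.05], [0, 0, 0, 0, 0.05], [0, 0, 0, 0, 0.05], [0, 0, 0, 0, 0.05], [0, 0, 0, 0, 0.05]]]' > path.dat && python3 nudge.py path.dat
```

```text
time_s: 10.35
position: [0.6312, -0.0368, 0.0489]
tool_rot: [[-0.001, 1.0, 0.002], [1.0, 0.001, -0.001], [-0.001, 0.002, -1.0]]
ft_force: [-6.2, 1.5, 15.4]
grip_width: 0.0352
gripper_force: 41.5
time_s: 10.85
position: [0.6309, -0.0368, 0.0465]
tool_rot: [[-0.001, 1.0, -0.0], [1.0, 0.001, 0.0], [0.0, -0.0, -1.0]]
ft_force: [0.1, 0.1, 0.1]
grip_width: 0.0497
gripper_force: 0.0
```

```bash
echo '[[[0, 0, -0.02, 0, 0.05], [0, 0, -0.04, 0, 0.05], [0, 0, -0.05, 0, 0.05], [0, 0, -0.05, 0, 0.05], [0, 0, 0, 0, 0.06], [0, 0, 0, 0, 0.06], [0, 0, 0, 0, 0.06]]]' > path.dat && python3 nudge.py path.dat; python3 snap.py w5; echo '[[[0.02, -0.01, 0, 0, 0.06], [0.04, -0.02, 0, 0, 0.06], [0.04, -0.02, 0, 0, 0.06], [0.04, -0.02, 0, 0, 0.06], [0.04, -0.02, 0, 0, 0.06], [0.04, -0.03, 0, 0, 0.06], [0.03, -0.03, 0, 0, 0.06], [0.01, -0.01, 0, 0, 0.06], [0, 0, 0, 0, 0.06], [0, 0, 0, 0, 0.06]]]' > path.dat && python3 nudge.py path.dat; python3 snap.py w6
echo '[[[0.03, 0, 0.03, 0, 0.06], [0.02, 0, 0.02, 0, 0.06], [0, 0, 0, 0, 0.06], [0, 0, 0, 0, 0.06], [0, 0, 0, 0, 0.06], [0, 0, 0, 0, 0.06]]]' > path.dat && python3 nudge.py path.dat; python3 snap.py w7
python3 -c "
import cv2,numpy as np
cv2.imwrite('pics/w567.png',np.hstack([cv2.imread(f'pics/w{i}.png')[:380,150:410] for i in (5,6,7)]))"
```

```text
time_s: 11.55
position: [0.6304, -0.0367, 0.2052]
tool_rot: [[-0.001, 1.0, -0.003], [1.0, 0.001, 0.001], [0.001, -0.003, -1.0]]
ft_force: [0.1, -0.5, 0.1]
grip_width: 0.06
gripper_force: 0.0
time_s: 12.6
position: [0.4713, 0.2224, 0.2062]
tool_rot: [[-0.001, 1.0, -0.0], [1.0, 0.001, -0.0], [-0.0, -0.0, -1.0]]
ft_force: [-0.0, 0.3, -0.3]
grip_width: 0.0603
gripper_force: 0.0
time_s: 13.25
position: [0.4713, 0.2722, 0.1577]
tool_rot: [[0.0, 1.0, 0.002], [1.0, -0.0, 0.0], [0.0, 0.002, -1.0]]
ft_force: [0.4, 0.1, -0.2]
grip_width: 0.0604
gripper_force: 0.0
```

View pics/w567.png

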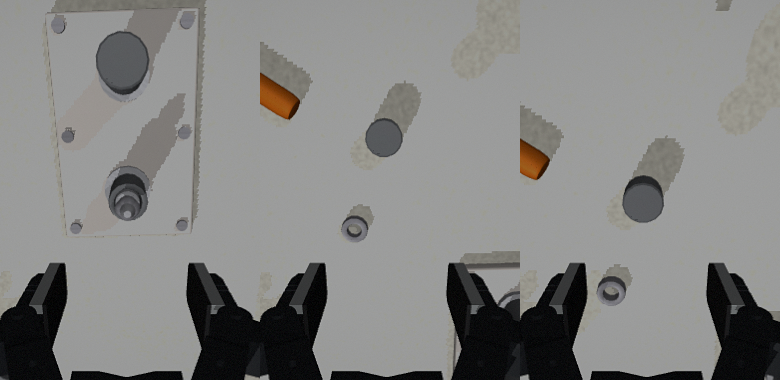

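The sleeve now surrounds the shaft with the stud standing out of it (w5, about (278,200)). The cap's top disc is at about (273,137) in w6 and (273,199) in w7, with the nut about 90 mm away from it.

Run:
```python
from h import *
from rig import env, sensors, get_image
a=load("pics/w6.npz");b=load("pics/w7.npz")
pa,xa=rim(a,273,137,55,112,28);pb,xb=rim(b,273,199,55,112,30);print(pa,xa,pb,xb)
p,r=tri([(a,pa),(b,pb)]);print(p,r,onplane(a,pa,.034),onplane(b,pb,.034))
o=sensors.observe();P=np.array(o["position"]);print(P,(p-P)@np.array(o["tool_rot"]))
w=load("pics/w5.npz");A=cv2.cvtColor(w["pixels"],7)[175:225:2,252:304:2];print(A)
```

```text
[273.57119179 137.08046341] [37.57036591 39.73562241] [272.55250549 202.52738953] [39.42962646 42.00443268]
[0.46907065 0.27673078 0.03472229] [np.float64(0.0001116885973367698), np.float64(0.00011168859733677323)] [[0.46917612 0.27666795 0.034     ]] [[0.46895141 0.27651662 0.034     ]]
[0.47112818 0.27235364 0.15758932] [ 0.00432791 -0.00224401  0.12286551]
[[156 156 157 150 134 145 142 139  96  52  41  34  38  35  36  36  39  86
  103 102 102 104  98 122 123 122]
 [156 155 148 118 143 140 139 113  38  36  35  37  38  40  38  38  37  36
   53 107 103 102  98 125 123 120]
 [156 155 149 146 143 147 117  32  33  34  39  40  39  38  38  37  38  36
   35  46 108 101 102  85 122 127]
 [155 149 142 139 144 126  22  33  33  35  39  37  40  38  40  40  39  38
   39  36  58 106 104 102 120 129]
 [155 149 138 141 140 103  28  33  35  36  34  42  53  50  40  37  36  38
   36  37  33  81 105 105 122 124]
 [155 149 140 141 128  31  32  34  42  68  87  94  71  72  71  70  72  56
   36  36  34  66 105 103 125 153]
 [150 148 143 127 123  31  30  67  91  90  91  88  57  61  60  62  63  69
   68  45 
[... 1287 characters left out ...]
68  61  91
   70  87  86  79 158 156 154 156]
 [149 148 149 150 152 111  94  82 107  95  90 144 139 141 138  61  56  90
   69  88  86 157 156 156 157 155]
 [149 150 151 151 150 151 142  94  88 102  94 140 144 142 137  58  91  77
   88  79 151 157 155 156 155 157]
 [150 149 150 149 149 149 149 143  92  86  99 106 138 125  82  87  74  82
  112 152 156 155 155 155 155 156]
 [151 149 149 150 148 149 149 150 148 148  96  94 100  93  90  74  80 154
  158 156 156 156 155 156 157 157]
 [148 151 150 149 150 148 149 148 155 156 157 154 150 150 151 158 157 156
  155 156 156 156 156 157 155 156]
 [150 150 150 149 149 149 150 155 155 156 156 155 157 156 157 155 156 155
  157 155 156 155 157 155 155 156]]
```

```bash
echo '[[[0.0043, -0.0022, 0.04, 0, 0.06], [0, 0, 0.04, 0, 0.06], [0, 0, 0.03, 0, 0.06], [0, 0, 0.02, 0, 0.06], [0, 0, 0.01, 0, 0.06], [0, 0, 0, 0, 0.06], [0, 0, 0, 0, 0.06]]]' > path.dat && python3 nudge.py path.dat; echo '[[[0, 0, 0, 0, 0.02], [0, 0, 0, 0, 0.02], [0, 0, 0, 0, 0.02], [0, 0, 0, 0, 0.02], [0, 0, 0, 0, 0.02], [0, 0, 0, 0, 0.02], [0, 0, 0, 0, 0.02], [0, 0, 0, 0, 0.02], [0, 0, 0, 0, 0.02]]]' > path.dat && python3 nudge.py path.dat 80
```

```text
time_s: 14.0
position: [0.469, 0.2774, 0.0178]
tool_rot: [[-0.001, 1.0, 0.002], [1.0, 0.001, 0.001], [0.001, 0.002, -1.0]]
ft_force: [0.1, 0.1, -0.1]
grip_width: 0.0598
gripper_force: 0.0
time_s: 14.9
position: [0.4689, 0.2775, 0.0183]
tool_rot: [[-0.001, 1.0, 0.002], [1.0, 0.001, 0.001], [0.001, 0.002, -1.0]]
ft_force: [-1.5, -1.5, 8.4]
grip_width: 0.0343
gripper_force: 78.8
```

```bash
echo '[[[0, 0, -0.01, 0, 0.02], [0, 0, -0.03, 0, 0.02], [0, 0, -0.04, 0, 0.02], [0, 0, -0.04, 0, 0.02], [0, 0, -0.04, 0, 0.02], [0, 0, -0.01, 0, 0.02]]]' > path.dat && python3 nudge.py path.dat; echo '[[[-0.02, 0.01, 0, 0, 0.02], [-0.04, 0.02, 0, 0, 0.02], [-0.04, 0.02, 0, 0, 0.02], [-0.04, 0.02, 0, 0, 0.02], [-0.04, 0.02, 0, 0, 0.02], [-0.04, 0.02, 0, 0, 0.02], [-0.04, 0.02, 0, 0, 0.02], [-0.03, 0.02, 0, 0, 0.02], [-0.02, 0.01, 0, 0, 0.02], [0, 0, 0, 0, 0.02]]]' > path.dat && python3 nudge.py path.dat; echo '[[[0, 0.002, 0, 0, 0.02], [0, 0, 0, 0, 0.02], [0, 0, 0, 0, 0.02], [0, 0, 0, 0, 0.02]]]' > path.dat && python3 nudge.py path.dat;  python3 snap.py w8
python3 - <<'E'
from h import *
g=load("pics/w8.npz");a=cv2.cvtColor(g["pixels"],7)
print(a[240:360:2,277].tolist());
for r in (300,306,312):print(a[r,215:340:2].tolist())
E
```

```text
time_s: 15.5
position: [0.4695, 0.2778, 0.192]
tool_rot: [[-0.001, 1.0, 0.008], [1.0, 0.001, 0.003], [0.003, 0.008, -1.0]]
ft_force: [0.9, 0.8, -1.0]
grip_width: 0.0346
gripper_force: 79.7
time_s: 16.5
position: [0.6293, -0.0352, 0.186]
tool_rot: [[0.002, 1.0, -0.001], [1.0, -0.002, -0.0], [-0.0, -0.001, -1.0]]
ft_force: [0.4, -0.0, 0.3]
grip_width: 0.0344
gripper_force: 79.7
time_s: 16.9
position: [0.6305, -0.0317, 0.1869]
tool_rot: [[-0.002, 1.0, 0.0], [1.0, 0.002, 0.0], [0.0, 0.0, -1.0]]
ft_force: [0.3, 0.8, -0.4]
grip_width: 0.0337
gripper_force: 79.7
[57, 40, 39, 41, 43, 42, 42, 42, 43, 41, 39, 41, 41, 41, 42, 67, 63, 91, 97, 95, 96, 94, 95, 95, 95, 94, 95, 94, 96, 94, 96, 94, 94, 96, 96, 96, 96, 86, 84, 85, 84, 82, 85, 85, 84, 86, 85, 85, 84, 73, 167, 165, 164, 165, 165, 164, 165, 165, 165, 165]
[11, 12, 29, 82, 94, 94, 93, 20, 23, 2, 4, 30, 56, 66, 65, 66, 66, 66, 66, 64, 98, 99, 97, 98, 97, 96, 97, 96, 97, 96, 95, 96, 94, 94, 95, 93, 93, 95, 95, 94, 94, 95, 82, 82, 82, 81, 81, 83, 84, 78, 47, 8, 8, 32, 36, 84, 82, 83, 86, 47, 14, 9, 9]
[12, 13, 11, 13, 13, 103, 99, 15, 19, 3, 14, 24, 58, 65, 65, 64, 69, 101, 101, 99, 98, 98, 96, 98, 100, 96, 98, 97, 96, 96, 95, 96, 94, 96, 94, 95, 86, 86, 84, 83, 84, 82, 84, 83, 82, 81, 81, 82, 82, 81, 46, 10, 11, 34, 28, 123, 121, 30, 10, 9, 13, 3, 12]
[12, 6, 8, 11, 13, 12, 10, 18, 20, 13, 7, 16, 55, 67, 68, 64, 102, 101, 99, 98, 98, 97, 97, 98, 96, 97, 97, 95, 96, 96, 95, 96, 93, 86, 85, 85, 83, 83, 84, 85, 82, 84, 82, 83, 82, 82, 83, 82, 84, 80, 50, 10, 8, 33, 30, 13, 8, 11, 9, 8, 9, 5, 13]
```

View pics/w8.png

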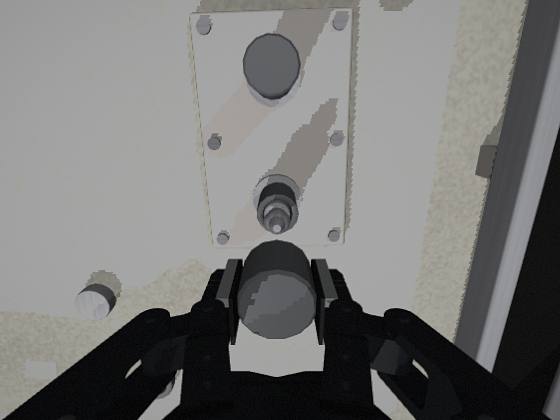

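The cap is held upright, closed face towards the camera, with its centre at about (276,304). The stud tip is at about (277,228) inside the seated sleeve.

Run:
```python
from h import *
from rig import env, sensors, get_image
g=load("pics/w8.npz");o=sensors.observe();p=np.array(o["position"]);R=np.array(o["tool_rot"])
q=(onplane(g,[(276.5,269.5),(276.5,338.7),(238,304),(315,304)],p[2]+.016)-p)@R
print(p,"cap in tool",q[:2,0].mean(),q[2:,1].mean(),np.ptp(q[:2,0]))
a=cv2.cvtColor(g["pixels"],7);m=cv2.inRange(a[215:240,268:288],118,200);M=cv2.moments(m,True);c=(268+M["m10"]/M["m00"],215+M["m01"]/M["m00"])
print(c,M["m00"],(onplane(g,[c],.101)-p)@R,onplane(g,[c],.101))
```

```text
[ 0.63055059 -0.03180748  0.18690672] cap in tool -6.770218557366862e-05 0.0006072763430509352 0.03469735565406806
(277.34871794871793, 233.83589743589744) 195.0 [[-0.0086895   0.00133956  0.08590695]] [[ 0.63191335 -0.04049565  0.101     ]]
```

```bash
echo '[[[-0.0036, 0.0003, 0, 0, 0.02], [0, 0, 0.02, 0, 0.02], [0, 0, 0.02, 0, 0.02], [0, 0, 0.02, 0, 0.02], [0, 0, 0.012, 0, 0.02], [0, 0, 0, 0, 0.02], [0, 0, 0, 0, 0.02]]]' > path.dat && python3 nudge.py path.dat 100; python3 snap.py w9
python3 - <<'E'
from h import *
a=cv2.imread("pics/w9.png");cv2.imwrite("pics/w9c.png",a[150:400,130:430])
E
```

```text
time_s: 17.65
position: [0.6314, -0.0362, 0.1154]
tool_rot: [[-0.001, 1.0, 0.001], [1.0, 0.001, -0.0], [-0.0, 0.001, -1.0]]
ft_force: [0.4, -0.0, 0.5]
grip_width: 0.0339
gripper_force: 99.5
```

```bash
echo '[[[0, 0, 0.002, 0, 0.02], [0, 0, 0.002, 0, 0.02], [0, 0, 0.002, 0, 0.02], [0, 0, 0, 0, 0.02]]]' > path.dat && python3 nudge.py path.dat; echo '[[[0, 0, 0.002, 0, 0.02], [0, 0, 0.002, 0, 0.02], [0, 0, 0, 0, 0.02]]]' > path.dat && python3 nudge.py path.dat
```

```text
time_s: 18.1
position: [0.631, -0.0357, 0.1088]
tool_rot: [[-0.001, 1.0, 0.0], [1.0, 0.001, 0.001], [0.001, 0.0, -1.0]]
ft_force: [-0.2, 2.5, 0.6]
grip_width: 0.0336
gripper_force: 99.8
time_s: 18.4
position: [0.6311, -0.0352, 0.1056]
tool_rot: [[-0.002, 1.0, 0.001], [1.0, 0.002, 0.001], [0.001, 0.001, -1.0]]
ft_force: [-1.4, 4.6, 6.0]
grip_width: 0.0337
gripper_force: 100.6
```

```bash
echo '[[[0.0007, 0, 0.002, 0, 0.02], [0, 0, 0.002, 0, 0.02], [0, 0, 0.002, 0, 0.02], [0, 0, 0, 0, 0.02]]]' > path.dat && python3 nudge.py path.dat; echo '[[[0, 0, 0.002, 0, 0.02], [0, 0, 0.002, 0, 0.02], [0, 0, 0.002, 0, 0.02], [0, 0, 0, 0, 0.02]]]' > path.dat && python3 nudge.py path.dat
```

```text
time_s: 18.8
position: [0.6306, -0.0349, 0.0976]
tool_rot: [[-0.001, 1.0, -0.002], [1.0, 0.001, 0.001], [0.001, -0.002, -1.0]]
ft_force: [0.0, 4.3, -6.0]
grip_width: 0.0338
gripper_force: 99.8
time_s: 19.2
position: [0.631, -0.0354, 0.0933]
tool_rot: [[-0.001, 1.0, 0.0], [1.0, 0.001, -0.0], [-0.0, 0.0, -1.0]]
ft_force: [-3.9, 3.9, 3.2]
grip_width: 0.0339
gripper_force: 101.0
```

```bash
echo '[[[0, 0, 0.001, 0, 0.02], [0, 0, 0.001, 0, 0.02], [0, 0, 0, 0, 0.02], [0, 0, 0, 0, 0.02]]]' > path.dat && python3 nudge.py path.dat
```

```text
time_s: 19.6
position: [0.6311, -0.0354, 0.093]
tool_rot: [[-0.001, 1.0, 0.002], [1.0, 0.001, -0.001], [-0.001, 0.002, -1.0]]
ft_force: [-7.3, 4.4, 15.5]
grip_width: 0.0339
gripper_force: 102.1
```

```bash
echo '[[[0, 0, 0.0005, 0, 0.02], [0, 0, 0, 0, 0.02], [0, 0, 0, 0, 0.02]]]' > path.dat && python3 nudge.py path.dat
```

```text
time_s: 19.9
position: [0.6312, -0.0355, 0.0929]
tool_rot: [[-0.001, 1.0, 0.002], [1.0, 0.001, -0.001], [-0.001, 0.002, -1.0]]
ft_force: [-8.7, 4.4, 18.0]
grip_width: 0.0339
gripper_force: 102.3
```

```bash
echo '[[[0, 0, 0.0005, 0, 0.02], [0, 0, 0, 0, 0.02], [0, 0, 0, 0, 0.02], [0, 0, 0, 0, 0.02], [0, 0, 0, 0, 0.02], [0, 0, 0, 0, 0.02], [0, 0, 0, 0, 0.02]]]' > path.dat && python3 nudge.py path.dat; python3 snap.py s9 side; python3 -c "
import cv2
cv2.imwrite('pics/s9c.png',cv2.resize(cv2.imread('pics/s9.png')[175:275,190:290],(600,600),interpolation=cv2.INTER_CUBIC))"
```

```text
time_s: 20.6
position: [0.6312, -0.0354, 0.0929]
tool_rot: [[-0.001, 1.0, 0.003], [1.0, 0.001, -0.001], [-0.001, 0.003, -1.0]]
ft_force: [-8.8, 4.4, 19.8]
grip_width: 0.0334
gripper_force: 102.6
```

View pics/s9c.png

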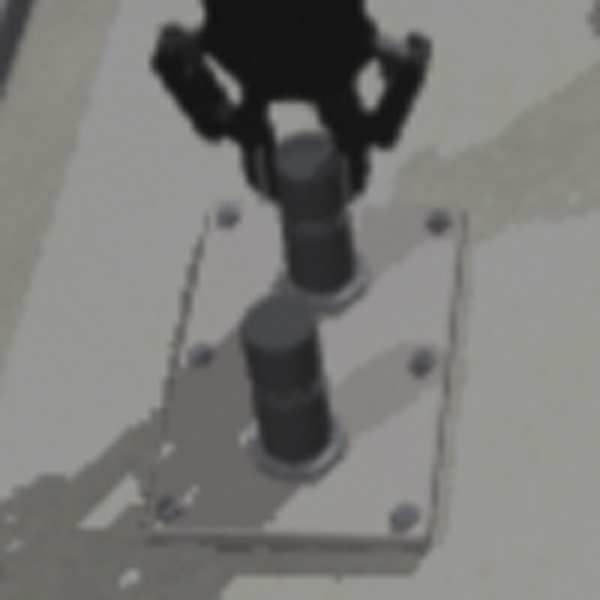

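The side view shows the bare post now looks like its neighbour: sleeve on the flange, cap closed end up with the same gap, and the gripper still on it, pressing with about 20 N.

```bash
python3 -c "
from rig import env, sensors, get_image
print(env.close_job())"
```

```text
the job is handed in; nothing more can be done
None
```

I handed the job in at about 21 s: the sleeve is down on the flange, the cap is clicked and fully home, and the gripper is still on it pressing down with about 20 N. `close_job()` returned no verdict.

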